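Index the watch turntable by one notch

TASK

The round indexing turntable carries one watch head, and a pointed steel post stands beside it, one notch further round to the left or to the right of the watch. Press the spring plunger on the turntable's arm down with the fingertips, turn the turntable just to the next notch so that the watch comes to stand opposite the post, and let the plunger spring fully up again so that it locks there. Nothing is picked up: do not touch the watch in its nest, and leave the jars and the little bottle where they stand.

Things in the scene. Friction and masses are not known exactly. Their poses are not given: they have to be found in the camera images.
- index_base: Fixed grey round base, 196 mm across; origin on the work surface (z=0) on the vertical turning axis. Yawed up to 20 degrees; at the start the plunger lies on its -x side (towards the robot), the watch on its +x side. A steel index ring with six notches 60 degrees apart sits under the turntable.
- turntable (a joint): Angle of the aluminium turntable (184 mm disc, top 41 mm above the work surface; nest rims 45, centre knob 48 mm) about the base's vertical axis, rad, positive counter-clockwise from above. 0 at the start, locked by the pin with 0.01 to 0.03 rad of play. Notches every 1.047 rad. Friction is light (1 N at the plunger); it stays where it is left.
- plunger (a joint): How far the spring plunger is pressed, m: 0 = up (pin in a notch), 0.011 = fully down. The turntable is locked until 0.0085. Let go between notches, the pin rides under the ring (0.0085) and the plunger springs up by itself where the pin meets a notch. 4 N to start, 7.5 N fully down.
- plunger_top (a point): Centre of the dished top of the black round cap (42 mm across; rim 2.5 mm high round a flat floor 36 mm across) on an arm 108 mm from the turning axis; moves with it. 68 mm above the work surface when up, 57 mm when pressed. A fingertip pressing in the dish can drag the cap along the circle about the axis.
- watch_nest (a point): Middle of the floor of the nest in which the watch lies, 58 mm from the turning axis, opposite the plunger, 42 mm above the work surface; turns with the turntable.
- watch: Steel watch head, 42 x 37 x 8 mm, lying loose face up in the nest (low grey rim of 50 mm inner width, 4 mm high); origin at the centre of its underside.
- post_tip (a point): Tip of the fixed pointed steel post (28 mm foot, 12 mm stem, 58 mm high), 125 mm from the turning axis, 60 degrees counter-clockwise (left) or clockwise (right) of the watch's first direction: this says which way to turn. With the watch opposite, the nest's middle is 67 mm from it seen from above (108 mm at the start).
- jar_a: Clear round screw jar, 43 mm across, 20 mm high, loose, standing on the other side where the post is not (125 mm from the axis, 60 degrees the other way); origin at the centre of its underside.
- jar_b: Clear round screw jar, 41 mm across, 21 mm high, loose, near the front edge of the table, to the right of the turntable's middle; origin at the centre of its underside.
- oiler: Small oil bottle with screw cap, 20 mm across, 38 mm high, loose, beside the turntable on its left; origin at the centre of its underside.
Mind the look-alikes: they are no part of the job. What is shaped like the watch but turquoise is not meant.

How it is judged:
On the way, in this order (a step that is already met when the one before it is completed fails the run):
1. the plunger is pressed in by the fingers while the turntable still stands at its first notch (value of joint plunger above 0.0085 m and contact force between the fingers and plunger above 1 N and value of joint turntable between -0.2 and 0.2 rad), for 0.05 s.
2. the turntable has been turned away from its first notch ((value of joint turntable above 0.35 rad or value of joint turntable below -0.35 rad)), for 0.05 s.
At the end, for the whole second after the job is handed in: Turntable at rest one notch (60 degrees, +-0.06 rad) round, watch nest within 75 mm of the post tip seen from above; plunger up within 2 mm; watch flat in its nest, within 10 mm of its middle; jars and bottle within 20 mm of where they stood (value of joint plunger below 0.002 m and (value of joint turntable between 0.98 and 1.11 rad or value of joint turntable between -1.11 and -0.98 rad) and horizontal distance between watch_nest and post_tip below 0.075 m and velocity of joint turntable between -0.05 and 0.05 rad/s and horizontal distance between watch and watch_nest below 0.01 m and height (world z) of watch below 0.047 m and angle between watch's own z axis and vertical below 0.15 rad and distance of each of jar_a, jar_b, oiler from where it was at the start of the episode below 0.02 m); the robot touches nothing.
It fails at once if the turntable is turned past the next notch (value of joint turntable above 1.3 rad or value of joint turntable below -1.3 rad).
It fails at once if the watch is touched by the robot (contact force between any of the fingers, the arm and watch above 1 N).
It fails at once if the watch is lifted out of its nest (height (world z) of watch above 0.052 m).
It fails at once if a jar or the oil bottle is lifted or pushed away (distance of any of jar_a, jar_b, oiler from where it was at the start of the episode above 0.02 m).
It also fails if it takes over 38 s, if anything falls off the work surface, if the arm or the gripper's body presses on something with over 40 N, if the wrist force passes 120 N, or if a joint passes its speed limit or range.

ROBOT

A 7-joint arm with a two-finger parallel gripper is mounted at the origin on a cart in front of the work surface, level with it; the furniture and walls round the work are solid. World frame = base frame: x ahead of the robot, y to its left, z up, the work surface at z = 0. Lengths are in m, angles in rad, forces in N, time in s.
With the tool pointing down it reaches from about 0.425 to 0.825 m from the base axis. Payload 3.6 kg.
Tool frame: the origin (TCP) lies between the finger pads; the fingertips stand 8 mm ahead of it and the grasp point (between the pads) lies 11 mm behind it (manip.nose_length is the distance from the TCP to the fingertips, in m); z points along the fingers, y is the direction in which the jaws open and shut (so a half turn about z gives the same grasp; the last joint's range is limited). The gripper opens to 93 mm and grips with 3 to 60 N. Pads are 15 mm wide; open, the fingers measure 128 mm over their backs; the gripper's body (75 mm by 188 mm) begins 65 mm behind the grasp point.
Start: joints at [1.244, 0.615, -0.013, 1.423, 0.008, 1.103, -0.04], TCP at [0.193, -0.621, 0.227] pointing down, gripper open.
Joint ranges: [-3.12, 3.12], [-0.3, 2.06], [-1.34, 1.32], [0.26, 2.42], [-1.36, 4.5], [0.01, 1.98], [-2.84, 2.84]. Speed limits (rad/s): [2.79, 2.79, 3.14, 3.14, 3.14, 3.14, 3.14].

INTERFACE

Orientations are given as a rotation vector (axis times angle).
In Python, from rig import manip, grab_frame, get_calibration gives the robot as it stands. The module is installed in compiled form; this text tells all that it offers.
- The arm moves only by the shell command python3 -m handwheel 'ROWS'. ROWS is JSON, a list of rows, each a list of 3 entries, a list of its own where there are three numbers: the shift along the tool's x, y, z in units of 25 mm (1.0 is 25 mm), then the turn, a rotation vector about the tool's x, y, z in units of 8 degrees (1.0 is 8 degrees), then the opening, from 0 (shut) to 1 (fully open). In form: [[[x, y, z], [rx, ry, rz], jaw], ...]. A call has exactly 5 rows; each row shifts and turns the pose as measured when the row begins, along the tool's axes as they then stand; what a row does not reach is not made up. A row lasts 1/10 s, in which the tool goes at most 50 mm and 8.59 degrees, less where a joint would pass 70% of its speed; a pose out of reach is approached as far as the arm can. A call is refused whole if a number of a shift passes 1 or a number of a turn 1, either way. A call with a gripper value outside its range is refused whole. The fingers move at their own pace and stop on an object; the grip force is fixed at half the most. Time passes only in rows, so rows that do not move let the fingers close, or fill a call up. It gives the time, the measured TCP pose, the force and the opening at its end, in the units of the state.
- manip.get_state(): the state, without advancing time (a new reading comes with each control period).
- grab_frame(name): name is "scene" or "side" or "wrist"; returns the picture (400x640x3 uint8, red, green, blue); there is no depth.
- get_calibration(name): a dict with "fx", "fy", "cx", "cy" (pixels), "rvec" (rotation vector, rad) and "tvec" (3), from world to camera coordinates, as OpenCV has them; the wrist camera has in their place "T_tool_cam" (4x4, takes a point from camera to tool coordinates, whose origin is the TCP and whose axes are the flange's). Camera axes: x right, y down, z forward; pixel columns grow to the right and rows downward; lengths in m; the calibration is good to about 2 mm. A picture is of the moment at which its call begins: read the wrist's pose just before it. get_calibration takes no time and is no camera call.
- manip.close_job(): hands the job in, once; it reports no verdict.
The state is a dict: "t": time; "qpos": joint angles; "joint_velocities": joint speeds; "joint_torque": joint torques, N m; "tcp_pos": TCP position; "ee_rot": TCP orientation; "force": force on the tool from outside, world axes, zero at the start; "wrist_torque": the same for the moment, N m; "finger_gap": finger opening in m.
Only numpy, scipy, OpenCV 4.12 (cv2) and the standard library are available. Lean on these libraries where they do the work, as an engineer would, in place of code of your own. Each camera call takes 0.05 s, during which the arm holds its last target. There are 200 camera calls.

## Working session

There is one attempt and no reset: what is moved stays moved. The work goes in short steps, Python scripts to look and compute and a shell command to move; the robot and the scene stay as the last step left them, time stands still between calls to the robot, and variables do not carry over. Pictures are saved under pics/ and viewed, about 8 in all and at most 12, crops included, and the job is handed in when it is done.

```bash
mkdir -p pics; cat > h.py <<'E'
import numpy as np, cv2
from rig import manip, grab_frame, get_calibration
def px2w(name,uv,z):
    c=get_calibration(name);K=np.array([[c['fx'],0,c['cx']],[0,c['fy'],c['cy']],[0,0,1]])
    R=cv2.Rodrigues(np.array(c['rvec'],float))[0];t=np.array(c['tvec'],float).ravel()
    o=-R.T@t;d=R.T@np.linalg.inv(K)@np.array([uv[0],uv[1],1.]);return o+d*(z-o[2])/d[2]
def w2px(name,p):
    c=get_calibration(name);R=cv2.Rodrigues(np.array(c['rvec'],float))[0]
    q=R@np.array(p,float)+np.array(c['tvec'],float).ravel();return (c['fx']*q[0]/q[2]+c['cx'],c['fy']*q[1]/q[2]+c['cy'])
def save(name,f):
    im=cv2.cvtColor(grab_frame(name),cv2.COLOR_RGB2BGR);cv2.imwrite('pics/'+f,im);return im
E
python3 - <<'E'
from h import *
a=save('scene','s0.png');b=save('side','d0.png')
s=manip.get_state();print(s['t'],s['tcp_pos'],s['ee_rot'],s['finger_gap'],manip.nose_length)
for n in('scene','side'):
    c=get_calibration(n);R=cv2.Rodrigues(np.array(c['rvec']))[0];print(n,-R.T@np.array(c['tvec']).ravel(),c['fx'])
E
```

```text
0.1 [ 0.19240472 -0.62015569  0.22560035] [-3.10386961e+00 -4.70551541e-01  6.10333804e-04] 0.09277664136754102 0.008
scene [0.10821022 0.51203645 0.79706402] 369.9970614341791
side [0.18287878 0.76280838 0.74405549] 498.5590191158124
```

View pics/s0.png

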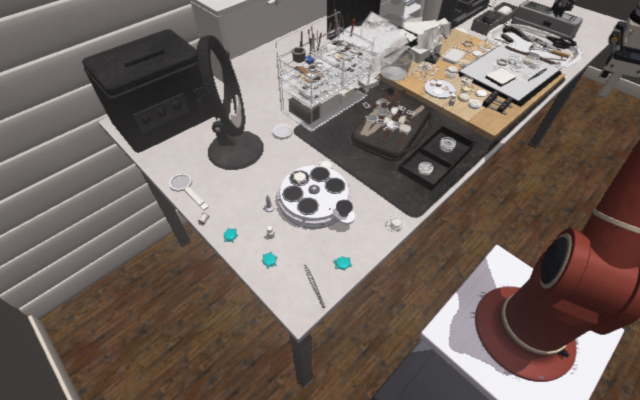

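View pics/d0.png

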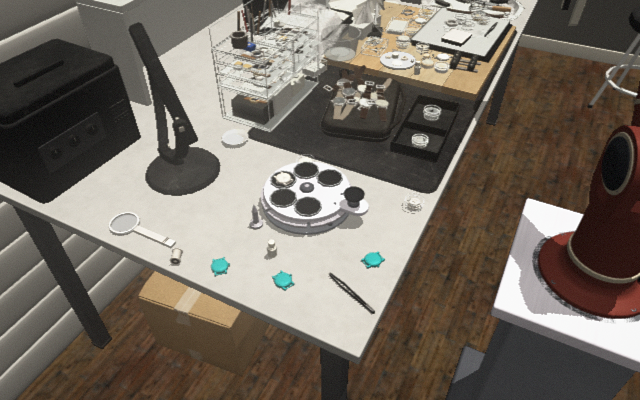

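Scene: plunger cap (344,208), watch (299,177), pointed post (268,205), oiler (270,232), jar_b (396,224). Jar_a is the white disc seen behind the turntable. Side: cap (354,193), watch (284,178), post (255,216). Look-alikes: turquoise pieces at (230,234), (270,259) and (343,263) in scene, and the dark empty nests. One close crop to check.

```bash
python3 - <<'E'
import cv2,numpy as np
from h import *
a=cv2.imread('pics/s0.png')[150:245,240:420];b=cv2.imread('pics/d0.png')[145:255,225:435]
a=cv2.resize(a,(800,422),interpolation=3)[:, :];b=cv2.resize(b,(570,299),interpolation=3)
a=cv2.resize(a,(570,300))
cv2.imwrite('pics/c0.png',np.vstack([a,b]))
for n,l in(('scene',[('cap',344,207,.068),('watch',299,177,.05),('knob',314,188,.048),('post',267,196,.058),('oil',270,228,.038),('jarb',396,222,.02),('jar?',282,131,.02)]),('side',[('cap',354,192,.068),('watch',284,178,.05),('knob',307,187,.048),('post',255,204,.058),('oil',271,242,.038),('jarb',413,202,.02),('jar?',235,138,.02)])):
  for k,u,v,z in l: print(n,k,px2w(n,(u,v),z).round(3))
E
```

```text
scene cap [0.461 0.071 0.068]
scene watch [0.625 0.073 0.05 ]
scene knob [0.57  0.07  0.048]
scene post [0.629 0.182 0.058]
scene oil [0.558 0.233 0.038]
scene jarb [ 0.359 -0.018  0.02 ]
scene jar? [ 0.828 -0.039  0.02 ]
side cap [0.465 0.066 0.068]
side watch [0.624 0.074 0.05 ]
side knob [0.568 0.075 0.048]
side post [0.631 0.178 0.058]
side oil [0.56  0.236 0.038]
side jarb [ 0.361 -0.011  0.02 ]
side jar? [ 0.828 -0.033  0.02 ]
```

View pics/c0.png

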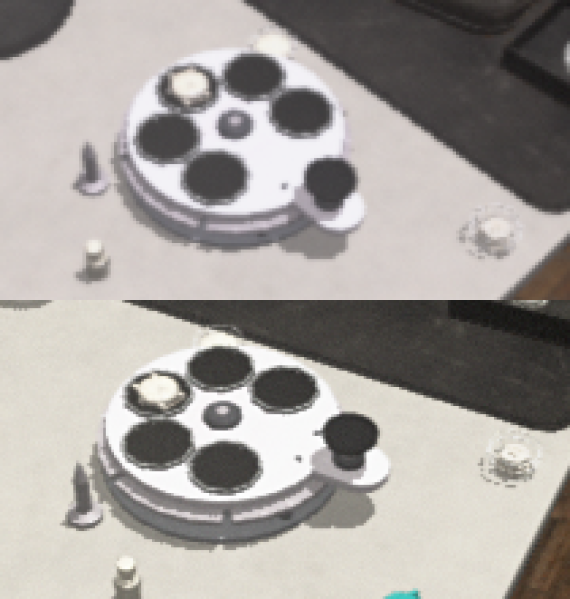

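Sizes check: axis ≈ (0.570, 0.072), cap 107 mm from it, and the post 124 mm out at +60°. So the turn is counter-clockwise and the cap moves towards −y. Moving over the cap with the jaws shut.

```bash
python3 -m handwheel '[[[1,-0.3,0],[0,0,0.43],0],[[1,-0.6,0],[0,0,0.43],0],[[1,-0.8,0],[0,0,0.43],0],[[1,-1,0],[0,0,0.43],0],[[1,-1,0],[0,0,0.43],0]]'; python3 -m handwheel '[[[1,-1,0],[0,0,0],0],[[1,-1,0],[0,0,0],0],[[1,-1,0],[0,0,0],0],[[0.5,-1,0],[0,0,0],0],[[0.5,-1,0],[0,0,0],0]]';python3 -m handwheel '[[[0,-1,0],[0,0,0],0],[[0,-1,0],[0,0,0],0],[[0,-1,0],[0,0,0],0],[[0,-1,0],[0,0,0],0],[[0,-1,0],[0,0,0],0]]'
```

```text
t: 0.6
tcp_pos: [0.2971, -0.5075, 0.2214]
ee_rot: [-3.137, 0.04, 0.013]
force: [0.1, -0.8, -0.4]
finger_gap: 0.0578
t: 1.1
tcp_pos: [0.4049, -0.3772, 0.2189]
ee_rot: [-3.132, 0.038, 0.017]
force: [-0.6, 0.0, 0.0]
finger_gap: 0.0173
t: 1.6
tcp_pos: [0.4091, -0.2444, 0.2179]
ee_rot: [-3.129, 0.03, 0.021]
force: [-0.9, -0.0, 1.2]
finger_gap: 0.0007
```

```bash
python3 -m handwheel '[[[0.2,-1,0],[0,0,0],0],[[0.2,-1,0],[0,0,0],0],[[0.2,-1,0],[0,0,0],0],[[0.2,-1,0],[0,0,0],0],[[0.2,-1,0],[0,0,0],0]]'; python3 -m handwheel '[[[0.2,-1,0],[0,0,0],0],[[0.2,-1,0],[0,0,0],0],[[0.2,-1,0],[0,0,0],0],[[0.2,-1,0],[0,0,0],0],[[0.2,-1,0.5],[0,0,0],0]]';python3 -m handwheel '[[[0,-0.8,0.5],[0,0,0],0],[[0,-0.6,0.5],[0,0,0],0],[[0,0,0.5],[0,0,0],0],[[0,0,0],[0,0,0],0],[[0,0,0],[0,0,0],0]]'
python3 - <<'E'
from h import *
s=manip.get_state();print(s['tcp_pos'],s['ee_rot'],s['qpos'])
im=save('wrist','w0.png');print(get_calibration('wrist')); np.save('w0.npy',np.r_[s['tcp_pos'],s['ee_rot']])
E
```

```text
t: 2.1
tcp_pos: [0.4346, -0.1141, 0.218]
ee_rot: [-3.127, 0.032, 0.027]
force: [0.6, -0.4, -0.2]
finger_gap: 0.0005
t: 2.6
tcp_pos: [0.4621, 0.0159, 0.2066]
ee_rot: [-3.127, 0.032, 0.027]
force: [1.0, 0.1, -0.1]
finger_gap: 0.0008
t: 3.1
tcp_pos: [0.4607, 0.0582, 0.1665]
ee_rot: [-3.125, 0.018, 0.034]
force: [-0.4, -0.4, 0.1]
finger_gap: 0.0006
[0.46069262 0.05822703 0.16653444] [-3.12528883  0.01765735  0.03379338] [-0.11524435  0.42258346 -0.06192287  2.00132545  0.00854797  0.7368671
 -1.76044564]
{'fx': 280.36497282378383, 'fy': 280.36497282378383, 'cx': 318.480207401647, 'cy': 205.07304114265176, 'T_tool_cam': array([[-9.61757329e-04, -9.66470153e-01, -2.56777178e-01,
         7.14374548e-02],
       [ 9.99999293e-01, -1.10917728e-03,  4.29283018e-04,
         3.60314662e-04],
       [-6.99700635e-04, -2.56776583e-01,  9.66470536e-01,
        -1.58235381e-01],
       [ 0.00000000e+00,  0.00000000e+00,  0.00000000e+00,
         1.00000000e+00]])}
```

View pics/w0.png

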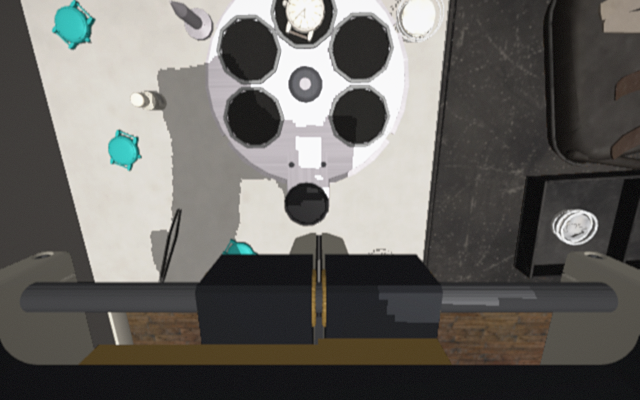

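Wrist picture: cap at (306,204), knob (305,84), watch (303,14) and post (180,10), with shut fingertips near (318,240). Computing the offsets.

```bash
cat >> h.py <<'E'
def wr(uv,z,P):
    c=get_calibration('wrist');T=np.array(c['T_tool_cam']);R=cv2.Rodrigues(np.array(P[3:]))[0]
    d=R@T[:3,:3]@np.array([(uv[0]-c['cx'])/c['fx'],(uv[1]-c['cy'])/c['fy'],1]);o=R@T[:3,3]+P[:3]
    return o+d*(z-o[2])/d[2]
E
python3 - <<'E'
from h import *
P=np.load('w0.npy')
for k,u,v,z in(('cap',306,203.5,.069),('knob',305,84,.048),('watch',303,14,.05),('post',180,8,.058)):print(k,wr((u,v),z,P).round(4))
R=cv2.Rodrigues(P[3:])[0];print(R.round(3))
E
```

```text
cap [0.4637 0.071  0.069 ]
knob [0.5707 0.0705 0.048 ]
watch [0.6253 0.0707 0.05  ]
post [0.6288 0.1715 0.058 ]
[[ 1.    -0.011 -0.022]
 [-0.011 -1.     0.016]
 [-0.022 -0.016 -1.   ]]
```

```bash
python3 -m handwheel '[[[0.1,-0.5,0.6],[-0.1,0.16,0],0],[[0.1,0,0.8],[0,0,0],0],[[0,0,0.8],[0,0,0],0],[[0,0,0.7],[0,0,0],0],[[0,0,0],[0,0,0],0]]'
python3 - <<'E'
from h import *
s=manip.get_state();print(s['tcp_pos'],s['ee_rot'],s['force'])
a=save('side','d1.png')
u,v=map(int,w2px('side',(.464,.07,.07)));print(u,v)
a=a[v-60:v+60,u-80:u+80];a=cv2.resize(a,(480,360),interpolation=3)
b=save('wrist','w1.png')[100:260,213:427];b=cv2.resize(b,(480,360));cv2.imwrite('pics/c1.png',np.vstack([a,b])[:600*2]);cv2.imwrite('pics/c1.png',cv2.resize(np.vstack([a,b]),(400,600)))
E
```

```text
t: 3.65
tcp_pos: [0.4703, 0.0685, 0.0963]
ee_rot: [-3.139, 0.029, -0.019]
force: [-0.3, -0.8, 0.7]
finger_gap: 0.0007
[0.47033414 0.0685355  0.09632214] [-3.13946554  0.02887548 -0.01926898] [-0.26866096 -0.76026462  0.65075897]
353 192
```

View pics/c1.png

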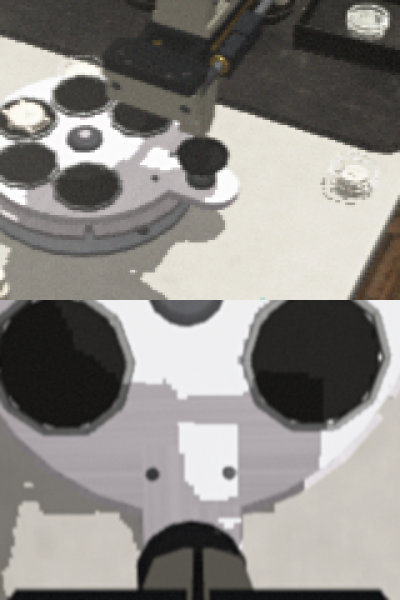

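Side and wrist crops: the tapered shut tips are just above the cap and slightly inward of its centre. I'll shift about 6 mm towards the robot, lower and press.

```bash
python3 -m handwheel '[[[-0.26,-0.1,0.2],[0,0,0],0],[[0,0,0.3],[0,0,0],0],[[0,0,0.2],[0,0,0],0],[[0,0,0.15],[0,0,0],0],[[0,0,0.2],[0,0,0],0]]'; python3 -c "
from h import *;print(cv2.Rodrigues(manip.get_state()['ee_rot'])[0].round(3))"
```

```text
t: 4.25
tcp_pos: [0.4677, 0.0718, 0.0735]
ee_rot: [-3.137, 0.03, -0.037]
force: [-0.1, -0.2, 5.3]
finger_gap: 0.0005
[[ 1.    -0.019  0.024]
 [-0.019 -1.     0.004]
 [ 0.024 -0.004 -1.   ]]
```

```bash
python3 -m handwheel '[[[-0.05,0,0.2],[0,-0.1,0],0],[[0,0,0.2],[0,0,0],0],[[0,0,0.2],[0,0,0],0],[[0,0,0.15],[0,0,0],0],[[0,0,0.15],[0,0,0],0]]'; python3 -c "
from h import *;print(cv2.Rodrigues(manip.get_state()['ee_rot'])[0].round(3))"
```

```text
t: 4.75
tcp_pos: [0.4681, 0.0731, 0.0649]
ee_rot: [-3.136, 0.032, -0.02]
force: [-7.4, -1.8, 32.5]
finger_gap: 0.0005
[[ 1.    -0.021  0.013]
 [-0.021 -1.     0.005]
 [ 0.013 -0.006 -1.   ]]
```

Pressed to the stop (32 N, TCP z 0.065). I'll ease the push and start along the arc: tool +y, turning with it.

```bash
cat > st.py <<'E'
from h import *
s=manip.get_state();p=np.array(s['tcp_pos']);R=cv2.Rodrigues(np.array(s['ee_rot']))[0]
t=p+R[:,2]*.008;d=t[:2]-np.array([.5705,.0705]);a=np.degrees(np.arctan2(d[1],d[0]))%360
print('tip',t.round(4),'rad',np.hypot(*d).round(4),'turned',round(a-180,1),'yaw',np.degrees(np.arctan2(R[1,0],R[0,0])).round(1),'z',R[:,2].round(3),'F',np.array(s['force']).round(1))
E
python3 -m handwheel '[[[0,0.1,0.08],[0,0,0],0],[[0,0.2,0.08],[0,0,-0.3],0],[[0,0.3,0.08],[0,0,-0.4],0],[[0,0.3,0.08],[0,0,-0.4],0],[[0,0.3,0.08],[0,0,-0.4],0]]'; python3 st.py
```

```text
t: 5.25
tcp_pos: [0.4708, 0.047, 0.0651]
ee_rot: [-3.118, -0.316, -0.03]
force: [-4.3, -0.8, 22.2]
finger_gap: 0.0003
tip [0.4709 0.0471 0.0571] rad 0.1023 turned 13.2 yaw 11.6 z [ 0.018  0.009 -1.   ] F [-4.3 -0.8 22.2]
```

```bash
python3 -m handwheel '[[[0,0.3,0.07],[0,0,-0.5],0],[[0,0.3,0.07],[0,0,-0.5],0],[[0,0.3,0.07],[0,0,-0.5],0],[[0,0.3,0.07],[0,0,-0.5],0],[[0,0.3,0.07],[0,0,-0.5],0]]'; python3 st.py
python3 - <<'E'
from h import *
a=save('side','d2.png');cv2.imwrite('pics/c2.png',cv2.resize(a[130:270,200:440],(720,420),interpolation=3))
E
```

```text
t: 5.75
tcp_pos: [0.4869, 0.0116, 0.0652]
ee_rot: [-3.015, -0.88, -0.042]
force: [-2.1, -0.3, 16.3]
finger_gap: 0.0004
tip [0.4871 0.0117 0.0572] rad 0.102 turned 35.2 yaw 32.6 z [ 0.026  0.008 -1.   ] F [-2.1 -0.3 16.3]
```

View pics/c2.png

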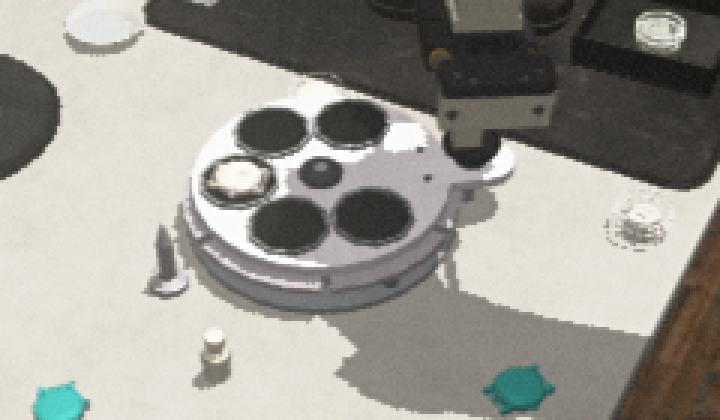

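The turntable follows: watch at side pixel (280,189), coming round towards the post. Measuring the actual angle.

```bash
python3 - <<'E'
from h import *
for n,u,v in(('watch',280,189),):
  p=px2w('side',(u,v),.05);d=p[:2]-np.array([.5695,.0725]);print(p,np.hypot(*d),np.degrees(np.arctan2(d[1],d[0])))
E
```

```text
[0.61410181 0.1083268  0.05      ] 0.05720909983999393 38.773476219036
```

```bash
python3 -m handwheel '[[[0,0.3,0.07],[0,0,-0.5],0],[[0,0.3,0.07],[0,0,-0.5],0],[[0,0.25,0.06],[0,0,-0.4],0],[[0,0.15,0.05],[0,0,-0.2],0],[[0,0,0.04],[0,0,0],0]]'; python3 st.py
```

```text
t: 6.3
tcp_pos: [0.5104, -0.0119, 0.0654]
ee_rot: [2.883, 1.218, 0.061]
force: [-1.2, -0.4, 10.1]
finger_gap: 0.0002
tip [ 0.5107 -0.0119  0.0574] rad 0.1018 turned 54.0 yaw 45.8 z [ 0.04   0.004 -0.999] F [-1.2 -0.4 10.1]
```

```bash
python3 -m handwheel '[[[0,0.08,-0.04],[0,0,-0.3],0],[[0,0.08,-0.02],[0,0,-0.3],0],[[0,0.08,0],[0,0,-0.3],0],[[0,0.04,0],[0,0,-0.2],0],[[0,0,0],[0,0,0],0]]'; python3 st.py
python3 - <<'E'
from h import *
a=save('side','d3.png');b=save('scene','s3.png')
cv2.imwrite('pics/c3.png',np.vstack([cv2.resize(a[140:250,220:400],(490,300),interpolation=3),cv2.resize(b[145:245,240:400],(480,300),interpolation=3)[:, :480] if 0 else cv2.resize(b[145:245,240:400],(490,300),interpolation=3)]))
E
```

```text
t: 6.8
tcp_pos: [0.5189, -0.0174, 0.0696]
ee_rot: [2.772, 1.439, 0.065]
force: [-2.0, 0.1, 5.4]
finger_gap: 0.0003
tip [ 0.5193 -0.0173  0.0616] rad 0.1017 turned 59.7 yaw 54.9 z [ 0.045  0.004 -0.999] F [-2.   0.1  5.4]
```

View pics/c3.png

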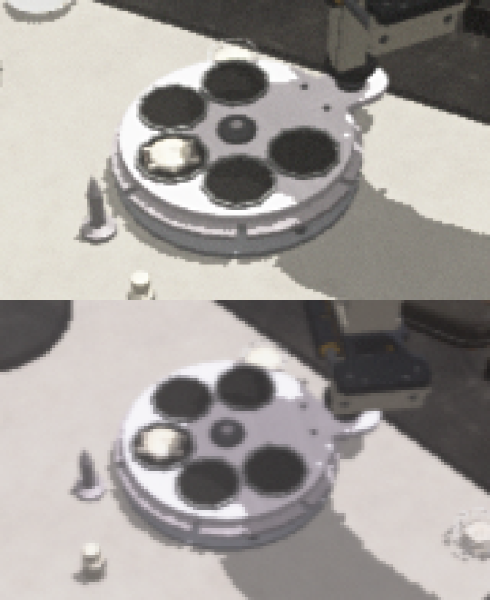

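Tip at 61.6 mm with 5 N still on it means the plunger is pressed only about 6.5 mm, which is less than 8.5. The pin therefore seems to be in the notch, and the watch stands beside the post. Lifting straight up.

```bash
python3 -m handwheel '[[[0,0,-0.1],[0,0,0],0],[[0,0,-0.15],[0,0,0],0],[[0,0,-0.3],[0,0,0],0],[[0,0,-0.8],[0,0,0],0],[[0,0,-1],[0,0,0],0]]'; python3 -m handwheel '[[[0,0,-1],[0,0,0],0],[[-0.5,0,-1],[0,0,0],0],[[-1,0,-0.5],[0,0,0],0],[[-1,0,0],[0,0,0],0],[[0,0,0],[0,0,0],0]]';python3 st.py
python3 - <<'E'
from h import *
a=save('side','d4.png');b=save('scene','s4.png')
cv2.imwrite('pics/c4.png',np.vstack([cv2.resize(a[140:250,220:400],(490,300),interpolation=3),cv2.resize(b[145:245,240:400],(490,300),interpolation=3)]))
E
```

```text
t: 7.4
tcp_pos: [0.5139, -0.0179, 0.1273]
ee_rot: [2.777, 1.44, 0.053]
force: [-0.0, -0.2, 0.1]
finger_gap: 0.0006
t: 7.9
tcp_pos: [0.475, -0.0695, 0.1937]
ee_rot: [2.774, 1.444, 0.058]
force: [-0.4, -0.7, 0.0]
finger_gap: 0.0006
tip [ 0.4753 -0.0695  0.1857] rad 0.1693 turned 55.8 yaw 55.0 z [ 0.039  0.005 -0.999] F [-0.4 -0.7  0. ]
```

View pics/c4.png

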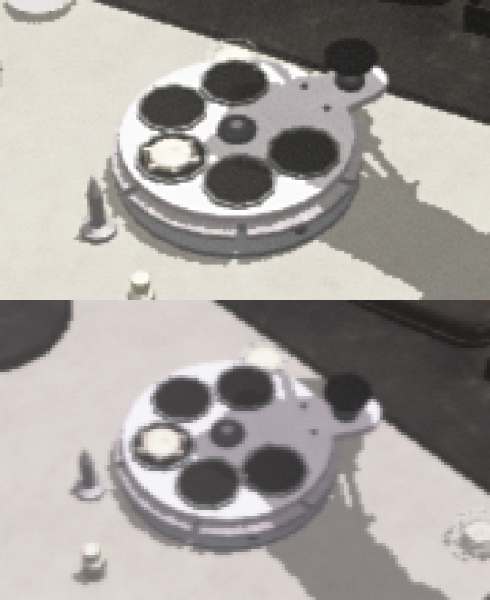

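Both views show the cap standing high: side ≈ (348.9,159.0), scene ≈ (353.6,175.5). The watch is in its nest beside the post. I'll triangulate cap height and angle.

```bash
python3 - <<'E'
from h import *
for h in(.0595,.068):
  for w in(60,62):
    p=np.array([.5705+.1075*np.cos(np.radians(180+w)),.0705+.1075*np.sin(np.radians(180+w)),h]);print(h,w,np.round(w2px('side',p),1),np.round(w2px('scene',p),1))
for n,u,v in(('side',220+171*180/490,140+156*110/300),('scene',240+163*160/490,145+143/3)):
  p=px2w(n,(u,v),.05);q=px2w(n,(349,159.3) if n=='side' else (353.6,175.5),.068);print(n,'watch',p.round(4),'cap',q.round(4),'dist to post',np.hypot(*(p[:2]-[.63,.18])))
# start cap check of same kind
for h in(.0595,.068): print(h,np.round(w2px('side',(.4635,.0705,h)),1),np.round(w2px('scene',(.4635,.0705,h)),1))
E
```

```text
0.0595 60 [348.6 163.5] [352.6 177.8]
0.0595 62 [347.6 162.6] [352.2 176.8]
0.068 60 [348.7 160.4] [352.9 175.7]
0.068 62 [347.7 159.5] [352.4 174.7]
side watch [0.5961 0.1276 0.05  ] cap [ 0.5179 -0.0264  0.068 ] dist to post 0.062417485174831616
scene watch [0.5951 0.1214 0.05  ] cap [ 0.5158 -0.0245  0.068 ] dist to post 0.06825589976133135
0.0595 [353.3 196.7] [343.3 208.4]
0.068 [353.5 193.6] [343.5 206.3]
```

The pixels match cap up (68 mm, 60°) and not the 59.5 mm of a pin riding under the ring. The measured watch-to-post distance is 62–68 mm. Handing in.

```bash
python3 -c "
from h import *
print(manip.get_state()['t'],manip.close_job())"
```

```text
the job is handed in; nothing more can be done
8.0 None
```

I turned the turntable one notch counter-clockwise so the watch stands opposite the post, let the plunger spring up, and handed the job in at t = 8.0 s. The interface reports no verdict, so what follows is from my own checks.

**What I did:** I pressed the plunger to its stop with the shut fingertips, with a peak reading of 32 N. I then dragged the cap along the circle about 60° to the left, towards the post. Once the pin seemed to be in the notch, I lifted straight off and moved the arm clear.

**Last checks:**
- **Plunger and angle:** in both camera views the cap sits about where a plunger fully up at 60° should be, within 1 to 2 pixels. A plunger not sprung up would be 2 to 4 pixels lower.
- **Watch:** it lies in its nest, 62 mm (side view) to 68 mm (scene view) from the post tip. The two views differ by 6 mm, but both are under the 75 mm limit. I judged that it lies flat by eye only.
- **Jars and bottle:** jar_a, jar_b and the oiler look unmoved in the pictures. I did not measure them again at the end.
- **Robot:** wrist force was about zero and the gripper was clear of everything.

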